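Stack the empty stack-nest tote on the tool tote

ROBOT

A 6-joint arm with a two-finger parallel gripper is mounted at the origin on a cart in front of the work surface, level with it; the furniture and walls round the work are solid. World frame = base frame: x ahead of the robot, y to its left, z up, the work surface at z = 0. Lengths are in m, angles in degrees, forces in N, time in s.
With the tool pointing down it reaches from about 0.225 to 0.725 m from the base axis. Payload 3.1 kg.
Tool frame: the origin (TCP) lies at the very end of the fingers, on their centre line; the grasp point (between the pads) lies 19 mm behind it; z points along the fingers, y is the line along which they close (so a half turn about z gives the same grasp; the last joint's range is limited). The gripper opens to 85 mm and grips with 20 to 120 N. Pads are 22 mm wide; open, the fingers measure 114 mm over their backs; the gripper's body (76 mm by 85 mm) begins 54 mm behind the grasp point. The pads swing forward as they close: fully open they stand 13 mm farther back than shut.
Start: joints at [63.782, 2.75, 5.684, 92.934, 0, 82.678], TCP at [0.17, 0.497, 0.231] pointing down, gripper open.
Joint ranges: [-166.93, 166.93], [-56.73, 111.36], [-69.38, 81.34], [-121.58, 131.49], [-85.45, 84.26], [-180, 180]. Speed limits (degrees/s): [159.86, 159.86, 180, 180, 180, 180].

INTERFACE

Orientations are given as a 3x3 rotation matrix whose columns are the frame's x, y, z axes.
In Python, from station import env gives the robot as it stands. Calls block until the motion is done:
- env.goto(position, orientation): joint-space move of the TCP to a pose.
- env.servo_line(position, ori=None, velocity=0.15, stop_force=None): straight line of the TCP; ori=None keeps the orientation; velocity is the mean speed in m/s. With stop_force (N) it stops when the force on the tool has changed by that much, and returns True; else False.
- env.move_joints(angles): joint-space move.
- env.open_gripper() and env.clamp(newtons=None): open the fingers fully, or close them until they stop; newtons is the grip in N (None keeps the last).
- env.dwell(seconds).
- env.inverse_kinematics(position, orientation): joint angles nearest the present ones, or None.
- env.get_image(name): name is "scene" or "top" or "wrist"; returns (picture, depth): 400x640x3 uint8, red, green, blue; 400x640 float32, m along the optical axis (not along the pixel's ray), 0 where there is no reading.
- env.camera_model(name): a dict with "camera_matrix" (3x3 intrinsics, pixels), "rvec" (rotation vector, rad) and "tvec" (3), from world to camera coordinates, as OpenCV has them. Camera axes: x right, y down, z forward; pixel columns grow to the right and rows downward; lengths in m; the calibration is good to about 2 mm. A picture is of the moment at which its call begins: read the wrist's pose just before it. camera_model takes no time and is no camera call; for the wrist camera it gives the pose at the moment of the call.
A pose or a line that the arm cannot do raises env.PlanningError and nothing moves.
- env.job_done(): hands the job in; it is judged then, once.
Readings, each from a call of its own:
- env.get_time_s(): time.
- env.get_qpos(): joint angles.
- env.get_dq(): joint speeds.
- env.get_tau(): joint torques, N m.
- env.get_tcp_pos(): TCP position.
- env.get_orientation(): TCP orientation.
- env.get_contact_force(): force on the tool from outside, world axes, zero at the start.
- env.get_wrist_torque(): the same for the moment, N m.
- env.get_gripper_width(): finger opening in m.
- env.get_gripper_force(): force on a finger pad.
Only numpy, scipy, OpenCV 4.12 (cv2) and the standard library are available. Lean on these libraries where they do the work, as an engineer would, in place of code of your own. Each camera call takes 0.05 s, during which the arm holds its last target. There are 200 camera calls.

TASK

Stack the empty tote on top of the tote that holds the screwdriver and tweezers, so that it stands level on that tote's inner ledges with its pull tab at the opposite end from the lower tote's tab; the same way round it would drop down inside and bury the tools. Leave the tote with the marker and brush where it is, and do not shove the tool tote about.

Things in the scene. Friction and masses are not known exactly. Their poses are not given: they have to be found in the camera images.
- empty_tote: The empty one of three identical grey open totes, 90 g: rim 64 mm (x) by 170 mm (y), 56 mm high, a pull tab jutting 16 mm from the +y end. Origin: centre of underside, z up. Its top 24 mm is an upright band: grip that from above, across the 64 mm width at mid-length. Below, walls taper to a foot 45 x 148 mm with slots. Starts upright, tab roughly away from the robot, like the others.
- tool_tote: Identical tote (same frame, tab at +y), 0.35 kg, holding a yellow screwdriver and fine tweezers fixed to its floor. Mouth inside 58 x 164 mm. Four ledges inside, tops at z = 46 mm, at y = +50 and -25 mm. A tote set on it turned half round rests its foot on the ledges, 46 mm up, with about 6 mm play in x and 8 mm in y; the same way round it nests down to 24 mm.
- pen_tote: Identical tote (same frame, tab at +y), 0.35 kg, holding a red and white marker and a black brush fixed to its floor. A bystander.
- empty_tab (a point): Point on top of the empty tote's pull tab, 94 mm from its centre along its +y, 55 mm above its underside.

How it is judged (in metres and radians):
At the end, for the whole second after the job is handed in: Empty tote at rest on the tool tote's ledges: underside 42 to 50 mm above the other's, centres within 15 mm, long axes within 10 degrees, tabs at opposite ends, tilt under 3.4 degrees; the tool tote level on the bench, within 40 mm of its start; the marker tote within 25 mm of its start (z of empty_tote in the frame of tool_tote between 0.042 and 0.05 m and horizontal distance between empty_tote and tool_tote below 0.015 m and y of empty_tab in the frame of tool_tote below -0.07 m and angle between the y axis of empty_tote and the y axis of tool_tote, either way round below 0.18 rad and angle between empty_tote's own z axis and vertical below 0.06 rad and angle between tool_tote's own z axis and vertical below 0.05 rad and height (world z) of tool_tote below 0.006 m and distance of tool_tote from where it was at the start of the episode below 0.04 m and linear speed of empty_tote below 0.02 m/s); the robot touches nothing.
It fails at once if the tote with the marker and brush is moved more than 25 mm (distance of pen_tote from where it was at the start of the episode above 0.025 m).
It fails at once if the tool tote is shoved more than 60 mm (distance of tool_tote from where it was at the start of the episode above 0.06 m).
It also fails if it takes over 42 s, if anything falls off the work surface, if the arm or the gripper's body presses on something with over 40 N, if the wrist force passes 120 N, or if a joint passes its speed limit or range.

## Working session

There is one attempt and no reset: what is moved stays moved. The work goes in short steps, each a Python script; the robot and the scene stay as the last script left them, time stands still between calls to the robot, and variables do not carry over. Pictures are saved under pics/ and viewed, at most 10 in all, crops included, and the job is handed in when it is done.

```bash
ls; mkdir -p pics; python3 - <<'E'
from station import env
import cv2,numpy as np
for n in ("top","scene"):
    p,d=env.get_image(n); cv2.imwrite(f"pics/{n}0.png",p[:,:,::-1]); np.savez(f"{n}0.npz",p=p,d=d)
    m=env.camera_model(n); print(n,m, (d>0).mean())
print(env.get_time_s())
E
```

```text
pics
top {'camera_matrix': array([[375.68108263,   0.        , 317.30034639],
       [  0.        , 375.68108263, 193.26972627],
       [  0.        ,   0.        ,   1.        ]]), 'rvec': array([ 2.16885856, -2.14627488,  0.14081316]), 'tvec': array([-0.01410763,  0.49713459,  0.89811036])} 0.9959375
scene {'camera_matrix': array([[401.05744098,   0.        , 316.13400132],
       [  0.        , 401.05744098, 194.95444244],
       [  0.        ,   0.        ,   1.        ]]), 'rvec': array([ 1.9162998 , -0.85407291,  0.50868958]), 'tvec': array([-0.33132018,  0.21570932,  0.8596465 ])} 0.969234375
0.1
```

View pics/top0.png

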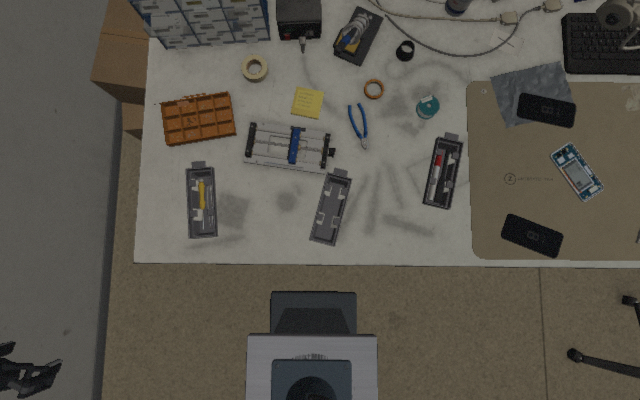

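View pics/scene0.png

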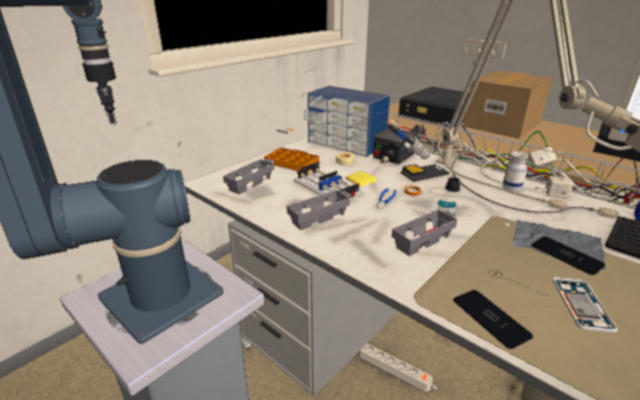

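The top view shows the tool tote (yellow screwdriver) at about (202,203), the empty tote at (331,207) and turned slightly, and the pen tote at (442,172). All three tabs point up the image, away from the robot. A fixture near (290,145) sits close to the empty tote's tab. Next I'll measure the rims with depth.

```bash
cat > h.py <<'E'
import numpy as np,cv2
def cloud(d,m):
    K=np.array(m["camera_matrix"]);R=cv2.Rodrigues(np.array(m["rvec"]))[0];t=np.array(m["tvec"]).ravel()
    v,u=np.indices(d.shape)
    c=np.stack([(u-K[0,2])/K[0,0]*d,(v-K[1,2])/K[1,1]*d,d],-1)
    return (c-t)@R
def ray_z(u,v,z,m):
    K=np.array(m["camera_matrix"]);R=cv2.Rodrigues(np.array(m["rvec"]))[0];t=np.array(m["tvec"]).ravel()
    o=-R.T@t; r=R.T@np.linalg.inv(K)@np.array([u,v,1.]); return o+r*(z-o[2])/r[2]
E
python3 - <<'E'
from station import env
from h import *
f=np.load("top0.npz");m=env.camera_model("top");P=cloud(f["d"],m)
R=cv2.Rodrigues(m["rvec"])[0];print("cam",-R.T@m["tvec"])
print("bench z",np.median(P[210:240,240:300,2]))
for n,(u0,u1,v0,v1) in dict(tool=(175,230,155,250),empty=(300,362,160,255),pen=(412,470,125,220)).items():
    Q=P[v0:v1,u0:u1]; M=((Q[...,2]>.035)&(Q[...,2]<.075)).astype(np.uint8)
    if n=="empty": M[:20,:25]=0
    k,l,s,_=cv2.connectedComponentsWithStats(M); i=1+s[1:,4].argmax(); X=Q[l==i]
    X=X[X[:,2]>.045]
    r=cv2.minAreaRect(X[:,:2].astype(np.float32)); print(n,len(X),np.percentile(X[:,2],[5,50,95]),r)
    b=cv2.boxPoints(r); print(b.round(3).tolist())
# obstacles heights
F=P[60:180,150:380]; print("fixture z max",P[120:172,240:338,2].max(), "near tab",P[150:172,318:338,2].max(), "orange",P[90:145,160:238,2].max())
print(ray_z(30,370,0,m))
E
```

```text
cam [ 0.37971997 -0.00617529  0.95379173]
bench z -0.0013031791213370429
tool 574 [0.04564098 0.05316515 0.05675114] ((0.47841402888298035, 0.2733073830604553), (0.1857607513666153, 0.06560153514146805), 5.586335182189941)
[[0.382999986410141, 0.296999990940094], [0.3889999985694885, 0.23199999332427979], [0.5740000009536743, 0.25], [0.5680000185966492, 0.3149999976158142]]
empty 401 [0.04560863 0.05383045 0.05729444] ((0.46509939432144165, -0.043254196643829346), (0.06391340494155884, 0.18544712662696838), 75.65293884277344)
[[0.367000013589859, -0.050999999046325684], [0.546999990940094, -0.09700000286102295], [0.5630000233650208, -0.03500000014901161], [0.382999986410141, 0.010999999940395355]]
pen 550 [0.04539355 0.05261116 0.05655338] ((0.557447075843811, -0.31893113255500793), (0.06475578248500824, 0.18618068099021912), 77.12264251708984)
[[0.45899999141693115, -0.33000001311302185], [0.640999972820282, -0.3709999918937683], [0.6549999713897705, -0.30799999833106995], [0.4740000069141388, -0.2669999897480011]]
fixture z max 0.9537917296430662 near tab 0.9537917296430662 orange 0.9537917296430662
[0.06500991 0.67818577 0.        ]
```

```bash
cat >> h.py <<'E'
def ori(h):  # h: heading (deg) of tote +y; tool y along tote x, tool down
    a=np.radians(h-90); y=np.array([np.cos(a),np.sin(a),0]); z=np.array([0,0,-1.])
    return np.column_stack([np.cross(y,z),y,z])
E
python3 - <<'E'
from station import env
from h import *
f=np.load("top0.npz");P=cloud(f["d"],env.camera_model("top"));P[f["d"]==0]=0
print("fixture zmax",P[120:172,240:338,2].max(),"near tab",P[145:172,315:338,2].max(),"orange",P[90:145,160:238,2].max(),"all",P[60:260,140:470,2].max())
T=np.array([.4704,.2725]);E=np.array([.4573,-.0413])
for n,c,h in (("tool",T,5.6),("toolflip",T,185.6),("emp",E,-14.35),("empflip",E,165.65)):
    print(n,[None if (q:=env.inverse_kinematics([*c,z],ori(h))) is None else np.round(q,0).tolist() for z in (.03,.25)])
for n,c,h in (("tool",T,5.6),("empty",E,-14.35)):
    best=min((h,h+180),key=lambda a:(lambda q:999 if q is None else abs(q[5]-env.get_qpos()[5]))(env.inverse_kinematics([*c,.25],ori(a))))
    env.goto([*(c-[.05,0]),.26],ori(best)); env.dwell(.2)
    m=env.camera_model("wrist");p,d=env.get_image("wrist");np.savez(n+"_w.npz",p=p,d=d,**{k:np.array(m[k]) for k in m});cv2.imwrite(f"pics/{n}_w.png",p[:,:,::-1])
    print(n,best,env.get_time_s())
cv2.imwrite("pics/both.png",np.vstack([cv2.imread(f"pics/{n}_w.png")[::1] for n in("tool","empty")])[::2,::2] if 0 else cv2.resize(np.hstack([cv2.imread(f"pics/{n}_w.png") for n in("tool","empty")]),(800,250)))
E
```

```text
fixture zmax 0.05809085797300784 near tab 0.056038793325740764 orange 0.13289662362229912 all 0.13289662362229912
tool [[23.0, 9.0, -11.0, 70.0, 0.0, -163.0], [23.0, 6.0, 11.0, 95.0, 0.0, -163.0]]
toolflip [[23.0, 9.0, -11.0, 70.0, 0.0, 17.0], [23.0, 6.0, 11.0, 95.0, 0.0, 17.0]]
emp [[-14.0, -4.0, -24.0, 70.0, 0.0, -179.0], [-14.0, -7.0, -1.0, 95.0, 0.0, -179.0]]
empflip [[-14.0, -4.0, -24.0, 70.0, 0.0, 1.0], [-14.0, -7.0, -1.0, 95.0, 0.0, 1.0]]
tool 185.6 1.625
empty 165.65 3.075
```

View pics/both.png

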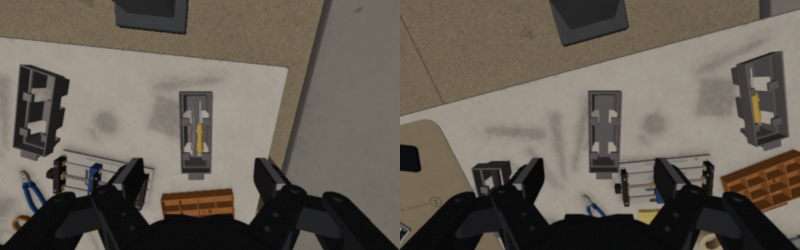

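Both wrist views show the tote whole and clear of the fingers: the tool tote at about (197,132) in the left half and the empty tote at (605,132) in the right half. I'll measure each rim a second time here.

```bash
python3 - <<'E'
from h import *
for n,c in (("tool",(.4784,.2733)),("empty",(.4651,-.0433))):
    f=np.load(n+"_w.npz");P=cloud(f["d"],f)
    near=(np.hypot(P[...,0]-c[0],P[...,1]-c[1])<.108)&(f["d"]>.15)
    B=near&(abs(P[...,2])<.012);b=np.median(P[B][:,2])
    M=(near&(P[...,2]>.042+b)&(P[...,2]<.07+b)).astype(np.uint8)
    k,l,s,_=cv2.connectedComponentsWithStats(M);i=1+s[1:,4].argmax();X=P[l==i]
    r=cv2.minAreaRect(X[:,:2].astype(np.float32));(w,g),a=r[1],r[2]
    if w<g:a-=90
    u=np.array([np.cos(np.radians(a)),np.sin(np.radians(a))])
    y=(X[:,:2]-r[0])@u; x=(X[:,:2]-r[0])@[u[1],-u[0]]
    print(n,"bench",b,"z",np.percentile(X[:,2],[5,50,95]),r[1],"heading",a,"centre",np.array(r[0])-.008*u,
      "tab half-width far end",np.ptp(x[y>.081]),"near",np.ptp(x[y<-.081]))
E
```

```text
tool bench -0.000249567494151795 z [0.0440682  0.0537812  0.05666639] (0.18566513061523438, 0.06402114033699036) heading 5.680264472961426 centre [0.46809708 0.27186096] tab half-width far end 0.031972942495132564 near 0.06321337627449464
empty bench -0.00017865509623403713 z [0.04384104 0.05412459 0.0566322 ] (0.06416712701320648, 0.18530265986919403) heading -14.397369384765625 centre [ 0.45497682 -0.04190879] tab half-width far end 0.03334923869979263 near 0.06288239376180535
```

```bash
python3 - <<'E'
from station import env
from h import *
E=[.4550,-.0419];O=ori(165.6)
env.goto([*E,.14],O); env.servo_line([*E,.019],velocity=.12)
env.clamp(30); print("w",env.get_gripper_width(),env.get_gripper_force())
env.servo_line([*E,.22],velocity=.15); env.dwell(.2)
print("w",env.get_gripper_width(),env.get_tcp_pos(),env.get_contact_force())
env.goto([.40,.12,.25],ori(5.7)); env.dwell(.3)
print(env.get_tcp_pos(),env.get_time_s())
p,d=env.get_image("top");np.savez("top1.npz",p=p,d=d);cv2.imwrite("pics/top1.png",p[:300,120:500,::-1])
m=env.camera_model("wrist");p,d=env.get_image("wrist");np.savez("held_w.npz",p=p,d=d,**{k:np.array(m[k]) for k in m});cv2.imwrite("pics/held_w.png",p[:,:,::-1])
p,d=env.get_image("scene");cv2.imwrite("pics/s1.png",p[50:300,:,::-1])
a=cv2.resize(cv2.imread("pics/held_w.png"),(400,250));b=cv2.resize(cv2.imread("pics/top1.png"),(400,316));c=cv2.resize(cv2.imread("pics/s1.png"),(640,250))
cv2.imwrite("pics/h1.png",np.vstack([np.hstack([cv2.copyMakeBorder(a,0,66,0,0,0),b]),cv2.copyMakeBorder(c,0,0,0,160,0)]))
E
```

```text
w 0.0638095624892534 34.9852055311203
w 0.06357412037903319 [ 0.45457999 -0.04178332  0.21920518] [-0.85790774  0.05948541 -0.86585888]
[0.4000306  0.11996515 0.24997419] 9.7667
```

View pics/h1.png

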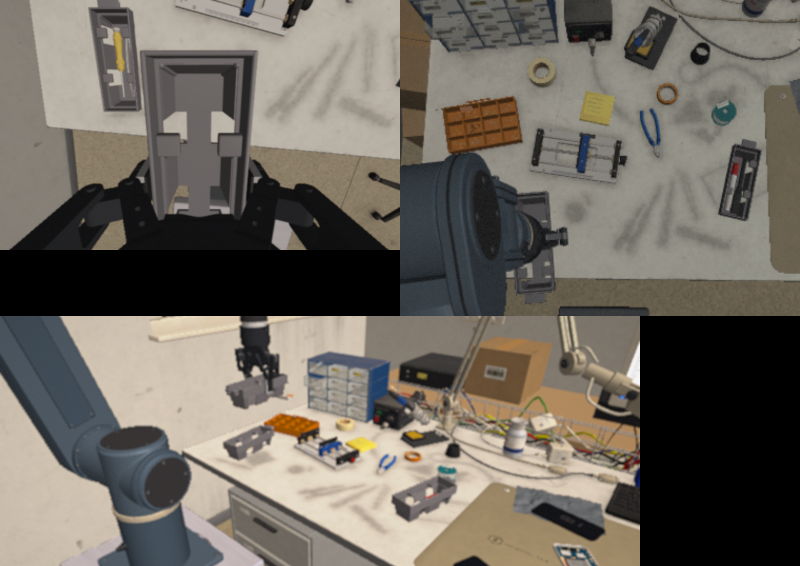

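The tote is held with its tab toward the robot, as planned; its plain end shows at about (200,53) in the wrist tile. I'll measure that end and the side rims relative to the TCP for offset, yaw and pitch.

```bash
python3 - <<'E'
from station import env
from h import *
f=np.load("held_w.npz");P=cloud(f["d"],f);T=env.get_tcp_pos();O=ori(5.7)
u=np.array([np.cos(np.radians(5.7)),np.sin(np.radians(5.7)),0]);r=np.array([u[1],-u[0],0])
D=P-T; Y=D@u;X=D@r;Z=D[...,2]
M=(f["d"]>.1)&(abs(X)<.05)&(abs(Y)<.12)&(Z>-.03)&(Z<.08)
print("z hist",np.histogram(Z[M],np.arange(-.03,.08,.005)))
z0=np.percentile(Z[M&(Y>.05)],97);R=M&(abs(Z-z0)<.008)
print("rim z",z0,"end y",np.percentile(Y[R],[98,99.5,100]))
for a,b in ((.02,.04),(.04,.06),(.06,.075)):
    S=R&(Y>a)&(Y<b); print(a,X[S].min(),X[S].max(),np.median(Z[S]),np.median(Z[S&(abs(X)>.029)]))
S=R&(Y>.079); print("end rim z",np.median(Z[S]),S.sum())
E
```

```text
z hist (array([    0,     3, 13251,   810,   904,  1021,  1202,  1392,  3903,
        3576,  2010,  4416,  2590,  4759,   794,   334,   931,  1289,
         222,     0,     0]), array([-3.0000000e-02, -2.5000000e-02, -2.0000000e-02, -1.5000000e-02,
       -1.0000000e-02, -5.0000000e-03,  6.9388939e-18,  5.0000000e-03,
        1.0000000e-02,  1.5000000e-02,  2.0000000e-02,  2.5000000e-02,
        3.0000000e-02,  3.5000000e-02,  4.0000000e-02,  4.5000000e-02,
        5.0000000e-02,  5.5000000e-02,  6.0000000e-02,  6.5000000e-02,
        7.0000000e-02,  7.5000000e-02]))
rim z 0.03630631852149726 end y [0.08056423 0.08184326 0.08198448]
0.02 -0.032907656097250056 0.031467255829503084 0.0354339947137558 0.0356538159500015
0.04 -0.032911989631038356 0.031316594693435604 0.03546135903538633 0.03565281153239466
0.06 -0.03282856028954429 0.03157608548156626 0.035490438507680744 0.035734895357835306
end rim z 0.035151924892621256 629
```

The held tote is level and square. It sits about 2–3 mm toward its tab, which matches the 2.3 mm difference between the top and wrist readings. I'll set it down with that correction, well inside the play.

```bash
python3 - <<'E'
from station import env
from h import *
O=ori(5.7);T=np.array([.4721,.2720])
env.goto([*T,.22],O); env.servo_line([*T,.085],velocity=.12); env.dwell(.2)
s=env.servo_line([*T,.0645],velocity=.03,stop_force=4); print("stop",s,env.get_tcp_pos(),env.get_contact_force(),env.get_time_s())
p,d=env.get_image("scene");cv2.imwrite("pics/s2.png",cv2.resize(p[100:230,180:380,::-1],(800,520)))
E
```

```text
stop True [0.47179375 0.27186796 0.06615257] [-0.32409766  0.16123574  2.75618349] 12.7083
```

View pics/s2.png

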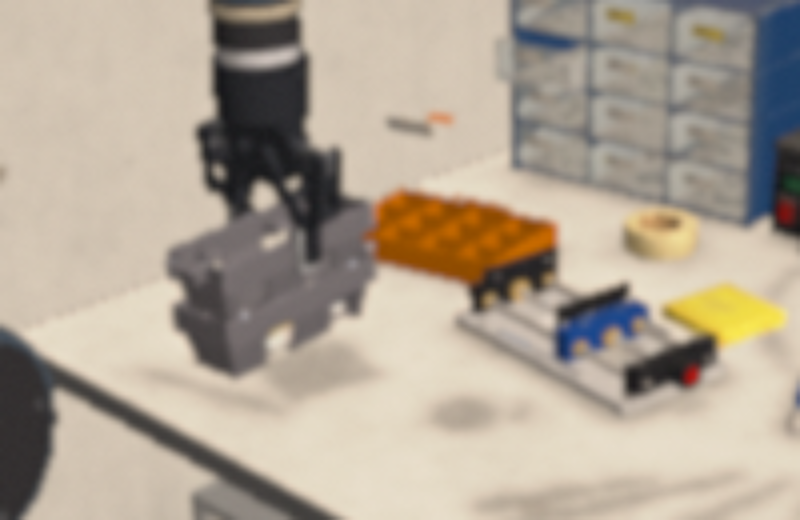

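Contact came at TCP z = 66.2 mm against the 66.5 mm predicted for seating. The view shows the empty tote level inside the lower rim at about (270,280). Now I'll release, retreat and check.

```bash
python3 - <<'E'
from station import env
from h import *
O=ori(5.7);T=env.get_tcp_pos()
env.open_gripper(); env.servo_line([T[0],T[1],.22],velocity=.15)
env.goto([.40,0,.30],O); env.dwell(.3)
m=env.camera_model("top");p,d=env.get_image("top");P=cloud(d,m)
cv2.imwrite("pics/top2.png",cv2.resize(p[130:270,140:280,::-1],(560,560)))
Q=P[130:270,160:250];M=((Q[...,2]>.09)&(Q[...,2]<.115)).astype(np.uint8)
k,l,s,_=cv2.connectedComponentsWithStats(M);X=Q[l==1+s[1:,4].argmax()]
r=cv2.minAreaRect(X[:,:2].astype(np.float32));print(r,np.percentile(X[:,2],[5,50,95]))
A=np.c_[X[:,:2],np.ones(len(X))];S=X[:,2]>.097;print("tilt",np.linalg.lstsq(A[S],X[S,2],rcond=None)[0])
X=Q[(Q[...,2]>.045)&(Q[...,2]<.060)];print("lower rim/tab extents",X.min(0),X.max(0))
print(env.get_time_s())
E
```

```text
((0.4624234735965729, 0.2712823450565338), (0.18587590754032135, 0.0653681755065918), 5.576326847076416) [0.09069322 0.09889162 0.10259229]
tilt [0.00193672 0.00358996 0.09871984]
lower rim/tab extents [0.38678853 0.23842352 0.04504348] [0.57114317 0.30817653 0.05981257]
19.3417
```

View pics/top2.png

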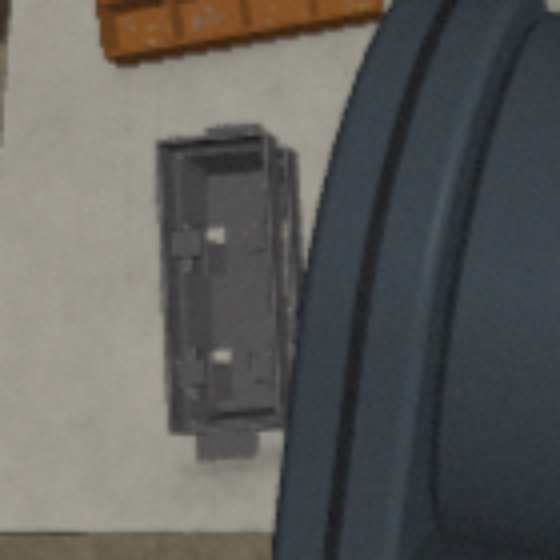

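The upper tote's rim is at 0.102 m (46 + 56 mm). Its centre is (0.470, 0.272), directly over the tool tote. It is level, with its tab at (227,445) and the lower tote's tab at (235,130), at opposite ends.

```bash
python3 -c "
from station import env
print(env.job_done())"
```

```text
the job is handed in; nothing more can be done
None
```

The empty tote now stands level on the tool tote's ledges with its tab at the opposite end, centred to within about 1 mm by the top camera; I handed the job in at about 19 s, and no verdict came back.

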